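# Hang the nosepiece holder on the sloping rack and lock it

### The job

Hang the steel nosepiece holder on the sloping rack: both holes over the two pins, block outward, plate flush on the rack's face. Then lock it: push the spring knob above the pins in, turn it clockwise past its stop as far as it goes so its tab lies over the plate's edge, and let it spring back out. Do not force it past the stop; leave the things around undisturbed and let go of everything.

Things in the scene. Friction and masses are not known exactly. Their poses are not given: they have to be found in the camera images.
- holder: Loose nosepiece holder, 0.42 kg: steel plate 56 (x) x 150 (y) x 5 (z) mm, on its middle an aluminium block 20 x 64 x 40 mm (top at z = 45; three 5 mm nosepieces on it, seen only). Through holes of 11 mm at x = 0, y = -55 and +55 mm. Origin: centre of the underside, z towards the block. Lies block up. Same after half a turn about z. Grip the block's 20 mm.
- rack_face: Grey sloping face of the fixed rack, 220 (y) x 180 mm (x -55 to +125), always 37 deg (0.65 rad) from level, low edge to the robot. Origin: on the surface midway between the two pins, 65 mm above the table; x up the slope, y to the left, z out of the face. Seated, the holder's origin lies here, its y along this y, either way round. Knob axis at x = +85 mm, y = 0, along z.
- pin_left (a point): Root of the left steel pin, on the face at y = +55 mm of rack_face, same axes. Pins stand square to the face: diameter 8 mm, length 22 mm, the last 6 mm tapering to 3.6 mm.
- pin_right (a point): Root of the right steel pin, at y = -55 mm of rack_face; same shape.
- retainer_grip (a point): Grip point of the spring knob, on its axis, 44 mm out from the face unpressed; moves with it. z = axis, out of the face; x = along its black bar grip and its tab. Bar 44 (x) x 14 (y) mm, from 19 to 50 mm off the face, over a disc of radius 15 mm. Grip across the 14 mm.
- tab_tip (a point): End of the knob's flat steel tab, 68 mm from the knob's axis; the tab is 12 mm wide, 4 mm thick, its middle 17 mm off the face unpressed. Moves with the knob.
- retainer_turn (a joint): Knob angle, rad: 0 (tab roughly to the face's -y, 80 deg short of pointing down the slope) to 1.4 (tab straight down the slope, over the plate's edge). Grows clockwise seen looking at the face. Stays where left (0.03 N m friction). Unless pushed in it is blocked from about 0.36 to 1.02 by a stop, a steel bridge 16 mm high beside the knob, 27 mm from its axis.
- retainer_press (a joint): How far the knob is pushed in along its axis, m: 0 (out) to 0.006. About 2.5 N starts it, 6.7 N holds it fully in. The stop is passed only when it is pushed in more than about 4.5 mm; do not force it. Springs back when let go.
- bottle: Bystander: green glass bottle, black cap, 66 mm diameter, 190 mm tall. Origin: centre of its foot.
- rivet_tool: Bystander: chrome hand rivet tool with a black grip, lying flat, about 230 mm long and 30 mm high. Origin: on the work surface near its middle.
- gauge: Bystander: black plastic marking gauge, lying flat, 200 mm long, 65 mm wide at the fence, 40 mm high. Origin: underside of the bar's middle.

How it is judged:
On the way, in this order (a step that is already met when the one before it is completed fails the run):
1. the holder sits on both pins, flush on the rack's face (distance between holder and rack_face below 0.006 m and z of holder in the frame of rack_face below 0.003 m and angle between the z axis of holder and the z axis of rack_face, either way round below 0.05 rad and angle between the y axis of holder and the y axis of rack_face, either way round below 0.06 rad and angle between holder's own z axis and vertical below 1 rad), for 0.2 s.
2. the knob is pushed in and turned past its stop (value of joint retainer_press above 0.003 m and value of joint retainer_turn above 0.6 rad), for 0.02 s.
3. the knob is turned fully and has sprung back out, the holder still seated (all of step 1 and value of joint retainer_turn above 1.1 rad and value of joint retainer_press below 0.002 m), for 0.2 s.
At the end, for the whole second after the job is handed in: The holder rests on both pins, block outward, plate flush on the face (within 3 mm and 3 degrees, centre within 6 mm of midway between the pins); the knob is turned beyond 1.1 rad, tab over the plate, and has sprung back out (pressed under 2 mm) (all of step 3 and linear speed of holder below 0.02 m/s); the robot touches nothing.
It fails at once if the knob is forced through its stop without being pushed in (value of joint retainer_turn between 0.58 and 0.88 rad and value of joint retainer_press below 0.003 m).
It fails at once if the green bottle is moved more than 30 mm (distance of bottle from where it was at the start of the episode above 0.03 m).
It fails at once if the rivet tool is moved more than 30 mm (distance of rivet_tool from where it was at the start of the episode above 0.03 m).
It fails at once if the marking gauge is moved more than 30 mm (distance of gauge from where it was at the start of the episode above 0.03 m).
It fails at once if the bottle is tipped (angle between bottle's own z axis and vertical above 0.35 rad).
It also fails if it takes over 58 s, if anything falls off the work surface, if the arm or the gripper's body presses on something with over 40 N, if the wrist force passes 120 N, or if a joint passes its speed limit or range.

### The arm

A 7-joint arm with a two-finger parallel gripper is mounted at the origin on the work surface. World frame = base frame: x ahead of the robot, y to its left, z up, the work surface at z = 0. Lengths are in m, angles in rad, forces in N, time in s.
With the tool pointing down it reaches from about 0.4 to 0.875 m from the base axis. Payload 19.3 kg.
Tool frame: the origin (TCP) lies midway between the tips of the shut fingers; the grasp point (between the pads) lies 19 mm behind it; z points along the fingers, y is the line along which they close (so a half turn about z gives the same grasp; the last joint's range is limited). The gripper opens to 85 mm and grips with 20 to 120 N. Pads are 22 mm wide; open, the fingers measure 114 mm over their backs; the gripper's body (76 mm by 85 mm) begins 54 mm behind the grasp point. The pads swing forward as they close: fully open they stand 13 mm farther back than shut.
Start: joints at [1.201, 0.521, -0.036, 1.599, 0.021, 1.021, -0.113], TCP at [0.185, -0.597, 0.231] pointing down, gripper open.
Joint ranges: [-2.91, 2.91], [-0.3, 2.13], [-1.5, 1.42], [0.17, 2.43], [-1.26, 4.41], [0.16, 1.93], [-2.52, 2.52]. Speed limits (rad/s): [1.89, 1.89, 2.39, 2.39, 3.01, 3.01, 3.01].

### API

Orientations are given as [roll, pitch, yaw] about the fixed x, y, z axes, in that order (R = Rz(yaw) Ry(pitch) Rx(roll)).
In Python, from workcell import bot, viewer, probe_bus gives the robot as it stands (bot), with the cameras (viewer) and the readings (probe_bus).
- The arm moves only by the shell command python3 nudge.py 'ROWS' [FORCE]. ROWS is a JSON list of rows, 1 to 5 of them, each of 7 numbers: the finger opening in m, then dx, dy, dz in m, then a rotation vector rx, ry, rz in rad; each row is the pose to reach, as a shift and turn from the pose commanded when the command began, along the tool's axes at that moment; what a row does not reach only later rows make up. A row lasts 1/8 s, in which the tool goes at most 0.0625 m and 0.188 rad, less where a joint would pass 70% of its speed; a pose out of reach is approached as far as the arm can. The fingers move at their own pace and stop on an object; FORCE is the grip in N (left out, the last holds). Time passes only in rows, so rows that do not move let the fingers close. It prints the time, the measured TCP pose, the force, the opening and the grip force at its end.
- probe_bus.observe(): the state, without advancing time (a new reading comes with each control period).
- viewer.grab_frame(name): name is "side" or "top" or "wrist"; returns the picture (480x640x3 uint8, blue, green, red); there is no depth.
- viewer.calibration(name): a dict with "vfov" (degrees; the focal length in pixels is half the picture's height over the tangent of half this angle, whatever the lens; pixels are square), "cx", "cy" (the principal point, pixels), "eye" and "attitude" of the camera in the world. Camera axes: x right, y down, z forward; pixel columns grow to the right and rows downward; lengths in m; the calibration is good to about 2 mm. A picture is of the moment at which its call begins: read the wrist's pose just before it. calibration takes no time and is no camera call; for the wrist camera it gives the pose at the moment of the call.
- bot.job_done(): hands the job in; it is judged then, once.
The state is a dict: "clock": time; "qpos": joint angles; "qd": joint speeds; "joint_efforts": joint torques, N m; "position": TCP position; "tool_rot": TCP orientation; "force": force on the tool from outside, world axes, zero at the start; "moment": the same for the moment, N m; "grip_width": finger opening in m; "finger_force": force on a finger pad.
Only numpy, scipy, OpenCV 4.12 (cv2) and the standard library are available. Lean on these libraries where they do the work, as an engineer would, in place of code of your own. Each camera call takes 0.05 s, during which the arm holds its last target. There are 200 camera calls.

## Working session

There is one attempt and no reset: what is moved stays moved. The work goes in short steps, Python scripts to look and compute and a shell command to move; the robot and the scene stay as the last step left them, time stands still between calls to the robot, and variables do not carry over. Pictures are saved under pics/ and viewed, at most 10 in all, crops included, and the job is handed in when it is done.

```bash
ls; mkdir -p pics
python3 - <<'E'
from workcell import bot, viewer, probe_bus
import cv2,numpy as np
print(probe_bus.observe())
for n in ("side","top","wrist"):
    print(n,viewer.calibration(n)); cv2.imwrite(f"pics/{n}0.png",viewer.grab_frame(n))
E
```

```text
nudge.py
pics
workcell.py
{'clock': 0.0, 'qpos': array([ 1.20078135,  0.52201817, -0.03634198,  1.59996619,  0.02117146,
        1.02108265, -0.11278062]), 'qd': array([ 0.00037457,  0.00017855, -0.00087065, -0.00092574, -0.00018587,
        0.00017626, -0.00132317]), 'joint_efforts': array([-5.41923928e-04, -9.27130651e+01,  1.97946087e+00, -3.69931126e+01,
        1.76265469e-02,  8.32777005e-03, -1.28294388e-05]), 'position': array([ 0.18447952, -0.59682497,  0.23073793]), 'tool_rot': array([-3.14050266e+00,  4.46679434e-05,  2.99821374e-01]), 'force': array([ 0.10655622, -0.5346482 ,  0.45384695]), 'moment': array([-0.01830577, -0.00575805,  0.05051747]), 'finger_force': 0.0, 'grip_width': 0.08569214336924953}
side {'vfov': 54.964238664475154, 'cx': 317.2897506394424, 'cy': 247.02238530595167, 'eye': array([0.34672333, 0.7329014 , 0.69038725]), 'attitude': array([-2.23060387, -0.02062327, -2.89179081])}
top {'vfov': 49.78083941655306, 'cx': 322.3346099051778, 'cy': 237.26646328098636, 'eye': array([ 0.36610595, -0.00678008,  1.30901377]), 'attitude': array([-3.00104201, -0.00680807, -1.58472396])}
wrist {'vfov': 62.45446160027087, 'cx': 315.20686016456096, 'cy': 240.24537465048365, 'eye': array([ 0.2583857 , -0.57402894,  0.37371392]), 'attitude': array([ 2.83737709e+00,  9.54477352e-04, -1.27108784e+00])}
```

View pics/top0.png

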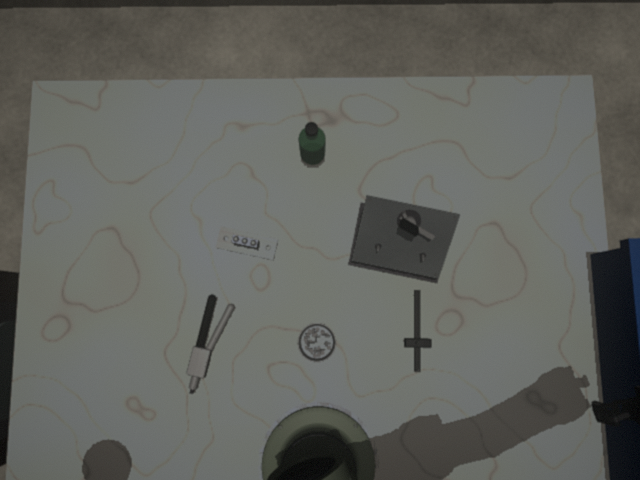

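View pics/side0.png

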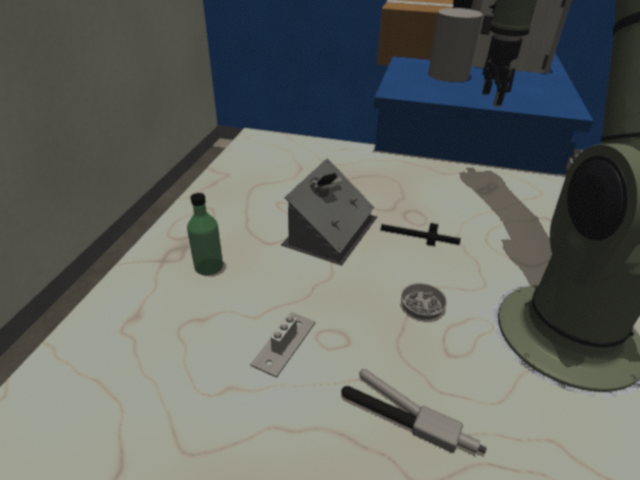

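The top view shows the holder at about (248,243), the rack at (404,238) with pins at about (378,247) and (423,257), and the knob at about (409,225). The side view shows the holder at (284,343) and the rack at (330,210). Next I'll enlarge both.

Run:
```python
import cv2,numpy as np
t=cv2.imread("pics/top0.png");s=cv2.imread("pics/side0.png")
def c(i,x,y,w=100,h=75):
    r=cv2.resize(i[y:y+h,x:x+w],(400,300),interpolation=cv2.INTER_CUBIC); return cv2.convertScaleAbs(r,alpha=1.6)
# top rack 355..465 ,190..
a=np.vstack([np.hstack([c(t,200,205),c(t,355,200)]),np.hstack([c(s,240,305),c(s,280,155,112,84)])])
cv2.imwrite("pics/crop1.png",a)
```

```text
(no output)
```

View pics/crop1.png

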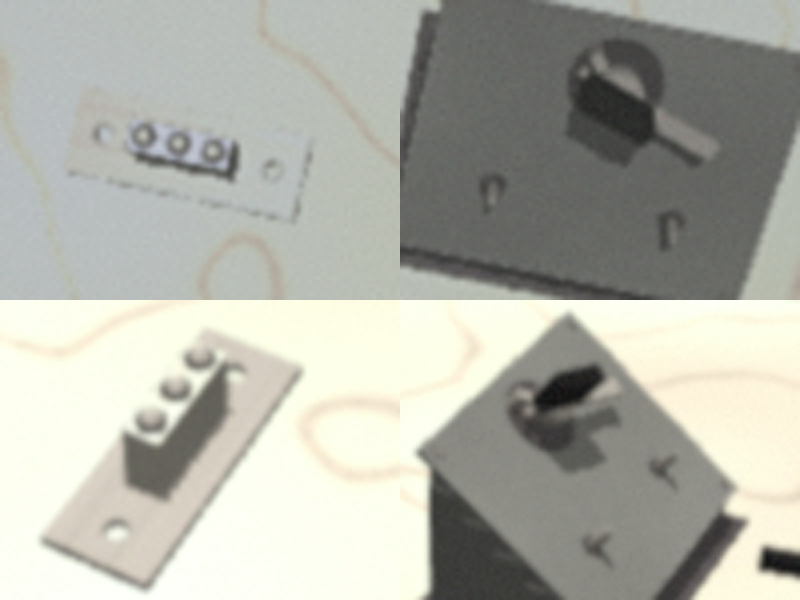

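The crops show these features, in full-picture pixels:
- **Top view:** holder holes at about (226,238) and (268,247.5); pin roots at about (377.5,245) and (422.5,253.5); knob disc at about (409,221); tab end at about (433,237.5).
- **Side view:** holder holes at about (269,363) and (298.5,323); pin roots at about (335,222) and (352,202).

I'll triangulate these coarsely.

```bash
cat > h.py <<'E'
from workcell import bot, viewer, probe_bus
import numpy as np, cv2, json
from scipy.spatial.transform import Rotation as Ro
def cal(n):
    c=viewer.calibration(n); return {k:(v.tolist() if hasattr(v,'tolist') else v) for k,v in c.items()}
def ray(c,p):
    f=240/np.tan(np.radians(c['vfov'])/2)
    d=np.array([(p[0]-c['cx'])/f,(p[1]-c['cy'])/f,1]); d=Ro.from_euler('xyz',c['attitude']).as_matrix()@d
    return np.array(c['eye']),d/np.linalg.norm(d)
def tri(*cps):
    A=np.zeros((3,3));b=np.zeros(3);rs=[ray(c,p) for c,p in cps]
    for e,d in rs: P=np.eye(3)-np.outer(d,d);A+=P;b+=P@e
    x=np.linalg.solve(A,b); return x,[float(np.linalg.norm((np.eye(3)-np.outer(d,d))@(x-e))*1e3) for e,d in rs]
def onz(c,p,z):
    e,d=ray(c,p); return e+d*(z-e[2])/d[2]
def proj(c,X):
    f=240/np.tan(np.radians(c['vfov'])/2)
    q=Ro.from_euler('xyz',c['attitude']).as_matrix().T@(np.array(X)-c['eye']); return q[:2]/q[2]*f+[c['cx'],c['cy']]
def tool():
    o=probe_bus.observe(); return o['position'],Ro.from_euler('xyz',o['tool_rot'])
def snap(n,name):
    c=cal(n); im=viewer.grab_frame(n); cv2.imwrite(f"pics/{name}.png",im); json.dump(c,open(f"pics/{name}.json","w")); return im,c
E
python3 - <<'E'
from h import *
np.set_printoptions(precision=4,suppress=True)
T=cal("top");S=cal("side")
for n,a,b in [("holeR?",(268,247.5),(298.5,323)),("holeL",(226,238),(269,363)),("pinL",(377.5,245),(335,222)),("pinR",(422.5,253.5),(352,202))]:
    print(n,*tri((T,a),(S,b)), onz(T,a,.005), onz(S,b,.005))
for n in [(312.5,145)]: print("bottle",onz(T,n,.1))
for p in [(417,343),(417,292),(417,371)]: print("gauge",onz(T,p,.02))
for p in [(212,295),(232,305),(193,392)]: print("rivet",onz(T,p,.02))
c=cal("wrist");p,R=tool();RW=Ro.from_euler('xyz',c['attitude'])
print("cam in tool",R.inv().apply(np.array(c['eye'])-p),(R.inv()*RW).as_matrix(), R.as_matrix())
E
```

```text
holeR? [0.5268 0.1204 0.0017] [0.4100909990081616, 0.4100909990083059] [0.526 0.12  0.005] [0.5264 0.1233 0.005 ]
holeL [ 0.5526  0.2278 -0.0008] [0.04538012524845026, 0.04538012524866249] [0.5518 0.2267 0.005 ] [0.5509 0.232  0.005 ]
pinL [ 0.5183 -0.151   0.0695] [2.4681668335387896, 2.4681668335390143] [ 0.5288 -0.1582  0.005 ] [ 0.5333 -0.2427  0.005 ]
pinR [ 0.4974 -0.2604  0.0624] [1.9671709935930533, 1.9671709935931299] [ 0.5056 -0.2719  0.005 ] [ 0.5091 -0.3511  0.005 ]
bottle [0.763  0.0033 0.1   ]
gauge [ 0.2838 -0.2463  0.02  ]
gauge [ 0.4081 -0.2512  0.02  ]
gauge [ 0.217  -0.2436  0.02  ]
rivet [0.4076 0.2569 0.02  ]
rivet [0.3824 0.2072 0.02  ]
rivet [0.1757 0.2989 0.02  ]
cam in tool [ 0.0773 -0.0001 -0.1429] [[-0.0001 -0.9541 -0.2995]
 [ 1.     -0.0001  0.    ]
 [-0.     -0.2995  0.9541]] [[ 0.9554  0.2953 -0.0003]
 [ 0.2953 -0.9554  0.0008]
 [-0.     -0.0008 -1.    ]]
```

```bash
cat >> h.py <<'E'
def go(pos,Rt):
    p,R=tool(); d=R.inv().apply(np.array(pos)-p); r=(R.inv()*Rt).as_rotvec()
    print("shift",d.round(4),"rot",r.round(4),"rows",np.ceil(max(np.linalg.norm(d)/.0625,np.linalg.norm(r)/.188)))
def down(az): return Ro.from_euler('xyz',[np.pi,0,az+np.pi/2])  # tool y at azimuth az
E
python3 - <<'E'
from h import *
go([.50,-.206,.28],down(-.19))
E
```

```text
shift [ 0.4169 -0.2803 -0.0489] rot [-8.000e-04 -4.000e-04 -1.081e+00] rows 9.0
```

```bash
python3 nudge.py '[[0.085,0.05,-0.03,-0.02,0,0,-0.15],[0.085,0.1,-0.06,-0.04,0,0,-0.3],[0.085,0.15,-0.09,-0.05,0,0,-0.45],[0.085,0.2,-0.12,-0.05,0,0,-0.6],[0.085,0.25,-0.15,-0.05,0,0,-0.75]]'
python3 - <<'E'
from h import *
go([.50,-.206,.28],down(-.19))
E
```

```text
clock: 0.78
position: [0.3801, -0.3785, 0.2815]
tool_rot: [3.141, 0.0, 1.055]
force: [0.3, 0.0, -0.1]
grip_width: 0.0851
finger_force: 0.0
shift [0.2092 0.0192 0.0014] rot [ 3.000e-04  3.000e-04 -3.263e-01] rows 4.0
```

```bash
python3 nudge.py '[[0.085,0.055,0.005,0,0,0,-0.1],[0.085,0.11,0.01,0,0,0,-0.2],[0.085,0.16,0.015,0,0,0,-0.32],[0.085,0.2,0.019,0,0,0,-0.32],[0.085,0.2,0.019,0,0,0,-0.32]]'
python3 - <<'E'
from h import *
snap("wrist","w1"); p,R=tool(); print(p)
go([.485,-.09,.28],down(-.19)); print(probe_bus.observe()['qpos'].round(2))
E
```

```text
clock: 1.4
position: [0.4965, -0.2131, 0.2811]
tool_rot: [3.142, -0.001, 1.374]
force: [-0.6, 0.2, -0.4]
grip_width: 0.0849
finger_force: 0.0
[ 0.49551542 -0.21503707  0.28107034]
shift [ 0.1205 -0.035   0.0011] rot [-0.0004 -0.0003 -0.0089] rows 3.0
[ 0.63  0.36 -0.43  1.75  0.17  1.07 -0.06]
```

View pics/w1.png

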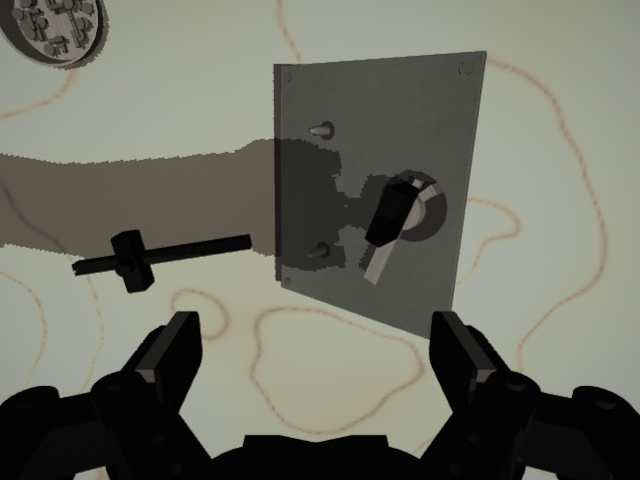

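The wrist view shows the left pin root at about (331,130) and tip at (310,131), and the right pin root at about (326,246). The knob is at about (395,212) and the tab end at about (371,280). I'll take a second view from farther left, on the way to the holder.

```bash
python3 nudge.py '[[0.085,0.05,-0.01,0,0,0,0],[0.085,0.10,-0.02,0,0,0,0],[0.085,0.11,-0.03,0,0,0,0],[0.085,0.11,-0.03,0,0,0,0]]'
python3 - <<'E'
from h import *
snap("wrist","w2"); a=cv2.imread("pics/w1.png");b=cv2.imread("pics/w2.png"); c1=json.load(open("pics/w1.json"));c2=json.load(open("pics/w2.json"))
rt=np.array([.508,-.206,.066])
q=proj(c2,rt); print(q,proj(c1,rt))
def crop(i,x,y,w=200,h=300): 
    x,y=int(max(0,x)),int(max(0,y)); print(x,y); r=i[y:y+h,x:x+w]; r=cv2.copyMakeBorder(r,0,h-r.shape[0],0,w-r.shape[1],cv2.BORDER_CONSTANT)
    return cv2.convertScaleAbs(cv2.resize(r,(400,600),interpolation=cv2.INTER_CUBIC),alpha=2)
cv2.imwrite("pics/crop2.png",np.hstack([crop(a,270,40),crop(b,q[0]-60,q[1]-150)]))
go([.539,.174,.2],down(-.236)); print(probe_bus.observe()['qpos'].round(2))
E
```

```text
clock: 1.95
position: [0.4872, -0.103, 0.2814]
tool_rot: [3.142, 0.001, 1.369]
force: [-1.2, -0.2, 0.7]
grip_width: 0.0848
finger_force: 0.0
[355.74717806 298.83681575] [325.21829794 193.95623529]
270 40
295 148
shift [ 0.2825 -0.0054  0.0812] rot [0.0002 0.0007 0.0335] rows 5.0
[ 0.48  0.29 -0.48  1.85  0.16  1.04 -0.27]
```

View pics/crop2.png

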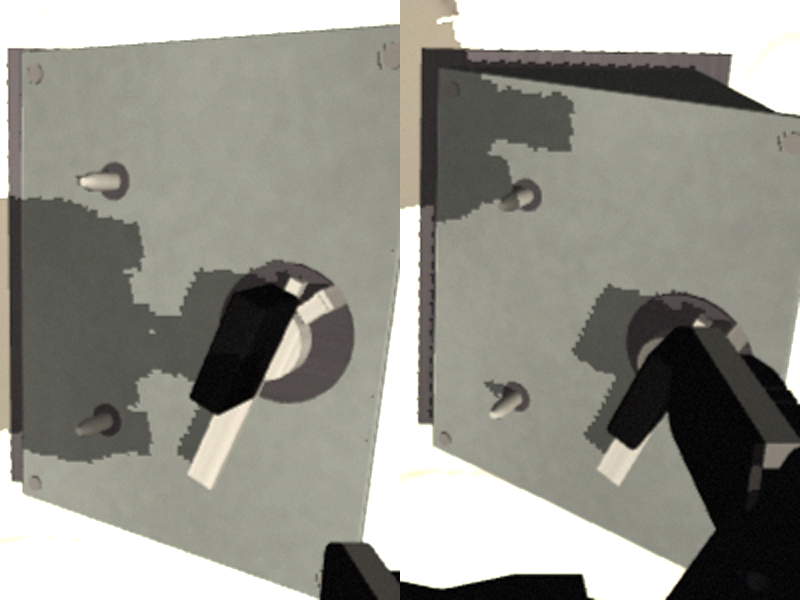

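Crop pixels from the two views (left and right):
- **Left pin ring:** (116,181) and (526,195)
- **Right pin ring:** (108,422) and (512,399)
- **Pin tips:** (81,181)/(505,204) and (79,430)/(494,413)
- **Face lower corners:** (23,48)/(440,70) and (23,493)/(433,445)
- **Tab end:** (200,482)/(608,477)

Now I'll triangulate the rack while moving to the holder.

```bash
python3 nudge.py '[[0.085,0.06,0,0.02,0,0,0],[0.085,0.12,0,0.02,0,0,0],[0.085,0.18,0,0.02,0,0,0],[0.085,0.24,-0.005,0.02,0,0,0.03],[0.085,0.24,-0.005,0.02,0,0,0.03]]'
python3 - <<'E'
from h import *
np.set_printoptions(precision=4,suppress=True)
snap("wrist","w3")
c1=json.load(open("pics/w1.json"));c2=json.load(open("pics/w2.json"))
D={}
for n,a,b in [("pinL",(116,181),(526,195)),("pinR",(108,422),(512,399)),("tipL",(81,181),(505,204)),("tipR",(79,430),(494,413)),("cL",(23,48),(440,70)),("cR",(23,493),(433,445)),("tab",(200,482),(608,477))]:
    D[n],e=tri((c1,(270+a[0]/2,40+a[1]/2)),(c2,(295+(b[0]-400)/2,148+b[1]/2))); print(n,D[n],e[0])
y=D['pinL']-D['pinR']; print("pins",np.linalg.norm(y),np.arctan2(-y[0],y[1]), "corn",np.arctan2(-(D['cL']-D['cR'])[0],(D['cL']-D['cR'])[1]))
yaw=np.arctan2(-y[0],y[1]); m=(D['pinL']+D['pinR'])/2
R=Ro.from_euler('xyz',[0,-.65,yaw]) # y-rotation: x up the slope
print("mid",m,"axes",R.as_matrix())
for k,v in D.items(): print(k,R.inv().apply(v-m)*1e3)
W=cal("wrist"); print([proj(W,p) for p in ([.5268,.1204,.005],[.5526,.2278,.005],[.54,.174,.045])])
print(probe_bus.observe()['position'],probe_bus.observe()['qpos'])
E
```

```text
clock: 2.62
position: [0.5312, 0.1371, 0.261]
tool_rot: [-3.141, -0.002, 1.343]
force: [0.5, -0.7, -0.1]
grip_width: 0.085
finger_force: 0.0
pinL [ 0.5203 -0.1516  0.0651] 0.639372064438233
pinR [ 0.4951 -0.2605  0.0647] 1.3680025341008029
tipL [ 0.5075 -0.1479  0.0831] 1.2575145842005586
tipR [ 0.4837 -0.2558  0.0816] 0.2806784257476747
cL [ 0.4911 -0.0884  0.0418] 0.4746068981667671
cR [ 0.4429 -0.3015  0.0338] 0.08498603428164755
tab [ 0.5315 -0.2765  0.1165] 0.16112875796919887
pins 0.11177290146293462 -0.2275431821362553 corn -0.22258241745662258
mid [ 0.5077 -0.206   0.0649] axes [[ 0.7756  0.2256 -0.5896]
 [-0.1796  0.9742  0.1365]
 [ 0.6052  0.      0.7961]]
pinL [ 0.1373 55.886   0.1807]
pinR [ -0.1373 -55.886   -0.1807]
tipL [ 0.4329 56.6041 22.568 ]
tipR [  0.4258 -53.8746  20.6519]
cL [-47.9456 110.8328   7.4575]
cR [ -51.9332 -107.6017    0.4215]
tab [ 62.3541 -63.2425  17.4884]
[array([313.5639, 209.1488]), array([314.0893,  95.0996]), array([314.0016, 158.7415])]
[0.5313 0.1343 0.2608] [ 0.0514  0.41   -0.5461  1.7497  0.2406  1.0495 -0.8087]
```

View pics/w3.png

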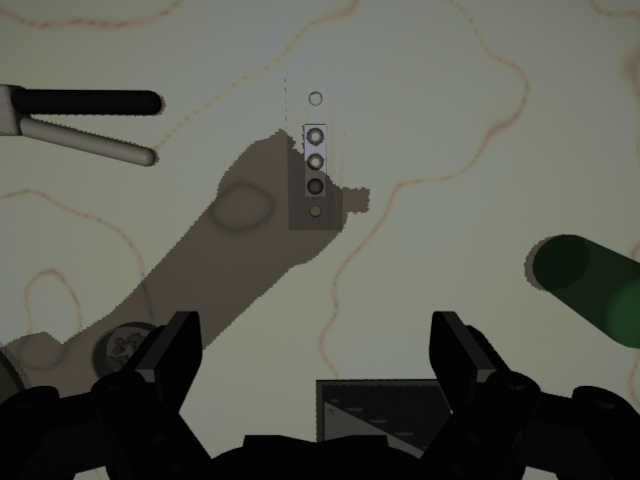

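The wrist view shows the holder's holes at (315.5,98) and (315.5,211), and the block top from (304,124) to (326,196). It is already aligned with the tool's x axis. I'll move above it and take a second view for height.

```bash
python3 nudge.py '[[0.085,0.03,-0.001,0.04,0,0,0],[0.085,0.04,-0.001,0.06,0,0,0],[0.085,0.04,-0.001,0.06,0,0,0]]'
python3 - <<'E'
from h import *
im,c=snap("wrist","w4"); a=cv2.imread("pics/w3.png");W3=json.load(open("pics/w3.json"))
q=proj(c,[.5395,.174,.02]); x,y=int(q[0])-100,max(0,int(q[1])-150); print(x,y,probe_bus.observe()['position'])
r1=cv2.resize(a[60:260,250:383],(400,600),interpolation=cv2.INTER_CUBIC); r2=cv2.resize(im[y:y+300,x:x+200],(400,600),interpolation=cv2.INTER_CUBIC)
cv2.imwrite("pics/crop3.png",cv2.convertScaleAbs(np.hstack([r1,r2]),alpha=1.5))
E
```

```text
clock: 3.05
position: [0.5388, 0.1717, 0.2001]
tool_rot: [-3.14, 0.002, 1.339]
force: [-0.2, 0.4, -0.2]
grip_width: 0.0847
finger_force: 0.0
215 59 [0.53923512 0.17158704 0.20129112]
```

View pics/crop3.png

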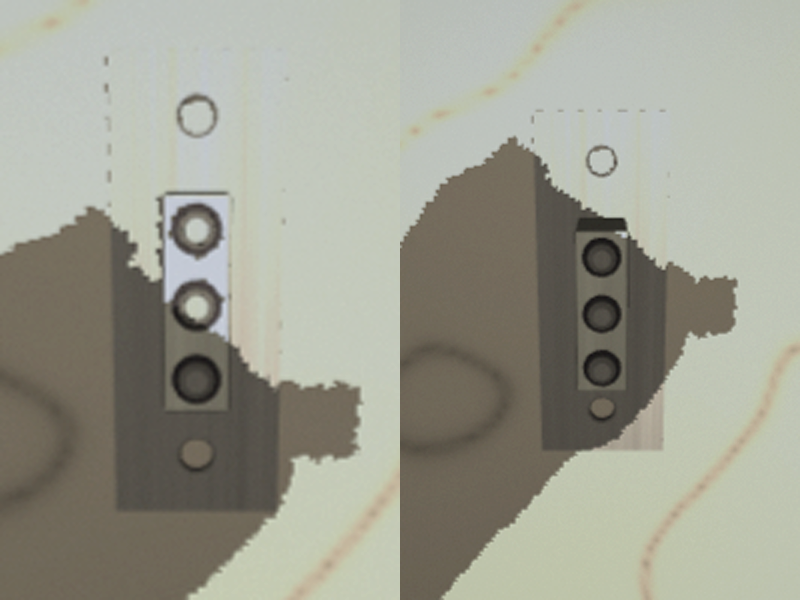

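In crop pixels, the holes are at (197,116)/(601,160) and (197,454)/(602,408). The block top runs y 193–411 and x 164.5–229 in the left crop, and y 231–390 and x 577–627 in the right one.

Run:
```python
from h import *
np.set_printoptions(precision=4,suppress=True)
a=json.load(open("pics/w3.json"));b=json.load(open("pics/w4.json"));D={}
for n,p,q in [("far",(197,116),(601,160)),("near",(197,454),(602,408)),("bf",(196.5,193),(602,231)),("bn",(197,411),(602,390)),("bl",(164.5,302),(577,310)),("br",(229,302),(627,310))]:
    P=(a,(250+p[0]/3.0075,60+p[1]/3));Q=(b,(215+(q[0]-400)/2,59+q[1]/2))
    D[n],e=tri(P,Q); z=.005 if n in("far","near") else .045
    print(n,D[n],e[0],onz(*P,z),onz(*Q,z))
y=D['far']-D['near'];print(np.linalg.norm(y),np.arctan2(-y[0],y[1]),(D['far']+D['near'])/2,(D['bf']+D['bn'])/2)
m=.5*(D['far']+D['near'])
go([.5*(m[0]+D['bl'][0]/2+D['br'][0]/2), m[1],.05],down(np.arctan2(-y[0],y[1])))
```

```text
far [ 0.5528  0.2281 -0.0031] 0.1991019882676843 [0.5529 0.2277 0.005 ] [0.5527 0.2286 0.005 ]
near [0.5278 0.1199 0.0002] 0.2106352197211686 [0.5282 0.1209 0.005 ] [0.528  0.1217 0.005 ]
bf [0.5477 0.2057 0.0461] 0.04369462219469979 [0.5477 0.2056 0.045 ] [0.5477 0.2055 0.045 ]
bn [0.533  0.1423 0.0404] 0.1600975819356298 [0.5334 0.1432 0.045 ] [0.5332 0.144  0.045 ]
bl [0.531  0.177  0.0404] 0.10718712999338051 [0.5314 0.1774 0.045 ] [0.5313 0.1781 0.045 ]
br [0.55   0.1727 0.0409] 0.005174995249039579 [0.55   0.1731 0.045 ] [0.5501 0.1737 0.045 ]
0.11111681842491705 -0.22745710503293143 [ 0.5403  0.174  -0.0015] [0.5403 0.174  0.0432]
shift [0.0027 0.0007 0.1513] rot [-0.0006  0.0009 -0.0049] rows 3.0
```

```bash
python3 nudge.py '[[0.06,0.003,0.001,0.06,0,0,-0.005],[0.06,0.003,0.001,0.12,0,0,-0.005],[0.06,0.003,0.001,0.17,0,0,-0.005],[0.06,0.003,0.001,0.187,0,0,-0.005],[0.06,0.003,0.001,0.187,0,0,-0.005]]' 60
python3 - <<'E'
from h import *
go([.5405,.1745,.014],down(-.2275))
E
```

```text
clock: 3.72
position: [0.5412, 0.1753, 0.0151]
tool_rot: [3.141, 0.0, 1.344]
force: [-0.5, -0.2, 0.4]
grip_width: 0.06
finger_force: 0.0
shift [-0.0009 -0.0005  0.0011] rot [0.0004 0.0002 0.0007] rows 1.0
```

Good position, so I'll close and lift a little.

```bash
python3 nudge.py '[[0.01,0,0,0,0,0,0],[0.01,0,0,0,0,0,0],[0.01,0,0,0,0,0,0],[0.01,0,0,0,0,0,0],[0.01,0,0,0,0,0,0]]' 60; python3 nudge.py '[[0.01,0,0,-0.03,0,0,0],[0.01,0,0,-0.09,0,0,0],[0.01,0,0,-0.15,0,0,0],[0.01,0,0,-0.2,0,0,0],[0.01,0,0,-0.2,0,0,0]]' 60
python3 - <<'E'
from h import *
R=Ro.from_euler('xyz',[0,-.65,-.2255]); o=np.array([.5077,-.206,.065])
# tool z=-rack z, tool y=rack x, tool x = rack y
M=R.as_matrix(); Rt=Ro.from_matrix(np.c_[M[:,1],M[:,0],-M[:,2]])
print(np.linalg.det(Rt.as_matrix()))
for h in (.014,.05,.08,.10): 
    print(h,end=' '); go(o+M@[0,0,h],Rt)
print(probe_bus.observe()['qpos'])
E
```

```text
clock: 4.35
position: [0.5414, 0.176, 0.0159]
tool_rot: [3.14, -0.001, 1.344]
force: [-3.1, -1.9, 16.6]
grip_width: 0.0196
finger_force: 59.3
clock: 4.97
position: [0.542, 0.1763, 0.2184]
tool_rot: [3.136, -0.003, 1.344]
force: [0.4, -0.5, -4.8]
grip_width: 0.0191
finger_force: 60.5
1.0000000000000002
0.014 shift [-0.3807  0.0431  0.1413] rot [-0.6444 -0.0026 -0.0018] rows 7.0
0.05 shift [-0.3806  0.0215  0.1125] rot [-0.6444 -0.0026 -0.0018] rows 7.0
0.08 shift [-0.3806  0.0035  0.0886] rot [-0.6444 -0.0026 -0.0018] rows 7.0
0.1 shift [-0.3805 -0.0085  0.0726] rot [-0.6444 -0.0026 -0.0018] rows 7.0
[-0.02713152  0.49074051 -0.54500714  1.74747179  0.30047508  0.98052849
 -0.91374241]
```

```bash
python3 nudge.py '[[0.01,-0.05,0,0,-0.12,0,0],[0.01,-0.11,0,0,-0.25,0,0],[0.01,-0.17,0,0,-0.38,0,0],[0.01,-0.23,0,0,-0.5,0,0],[0.01,-0.29,0,0,-0.6,0,0]]'
python3 - <<'E'
from h import *
R=Ro.from_euler('xyz',[0,-.65,-.2255]); o=np.array([.5077,-.206,.065])
M=R.as_matrix(); Rt=Ro.from_matrix(np.c_[M[:,1],M[:,0],-M[:,2]])
go(o+M@[0,0.0017,.075],Rt)
print(probe_bus.observe()['qpos'])
E
```

```text
clock: 5.6
position: [0.49, -0.0703, 0.2156]
tool_rot: [2.604, 0.016, 1.33]
force: [0.9, 0.8, -3.6]
grip_width: 0.0193
finger_force: 60.7
shift [-0.1251 -0.044   0.0819] rot [-0.1127  0.0214 -0.0037] rows 3.0
[ 0.16138187  0.16951012 -0.29017272  2.3654495   1.16516432  0.26048953
 -1.43894194]
```

```bash
python3 nudge.py '[[0.01,-0.04,-0.015,0.02,-0.04,0.007,0],[0.01,-0.085,-0.03,0.045,-0.08,0.015,0],[0.01,-0.125,-0.044,0.07,-0.113,0.021,0],[0.01,-0.125,-0.044,0.082,-0.113,0.021,0],[0.01,-0.125,-0.044,0.082,-0.113,0.021,0]]'
python3 - <<'E'
from h import *
R=Ro.from_euler('xyz',[0,-.65,-.2255]); o=np.array([.5077,-.206,.065])
M=R.as_matrix(); Rt=Ro.from_matrix(np.c_[M[:,1],M[:,0],-M[:,2]])
go(o+M@[0,0.0017,.05],Rt)
print(probe_bus.observe()['qpos'],M.T@(probe_bus.observe()['position']-o))
im,c=snap("wrist","w5"); cv2.imwrite("pics/w5b.png",cv2.convertScaleAbs(im,alpha=1.6))
print(proj(c,o+M@[0,.055,0]),proj(c,o+M@[0,.055,.022]))
E
```

```text
clock: 6.22
position: [0.4658, -0.1448, 0.1179]
tool_rot: [2.66, 0.099, 1.385]
force: [-0.8, -0.8, -5.5]
grip_width: 0.019
finger_force: 60.7
shift [-0.048   0.0115  0.0262] rot [-0.1661  0.0621  0.0869] rows 2.0
[ 0.76613554  0.49462923 -0.82711785  2.41489369  1.83588059  0.50579051
 -1.81234954] [-0.01141049  0.05031298  0.07510517]
[356.37032654 243.56162487] [353.33324799 258.62958387]
```

View pics/w5b.png

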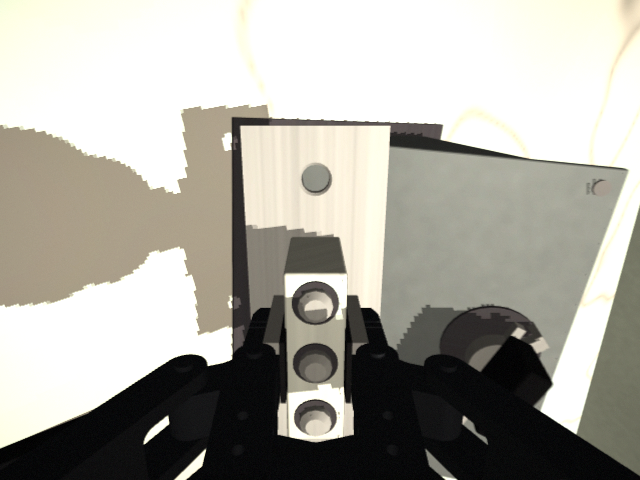

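The picture shows the holder square in the grip with its far hole at (316,179). The arm is lagging because J4 is at its limit and the wrist is changing branch. I'll fit a kinematic model to the recorded poses to see which branch reaches.

```bash
cat > k.py <<'E'
from h import *
import itertools
from scipy.optimize import least_squares
lo=np.array([-2.91,-.3,-1.5,.17,-1.26,.16,-2.52]);hi=np.array([2.91,2.13,1.42,2.43,4.41,1.93,2.52])
Q=np.array([[1.20078,.52202,-.03634,1.59997,.02117,1.02108,-.11278],[.0514,.41,-.5461,1.7497,.2406,1.0495,-.8087],[-.02713,.49074,-.545,1.74747,.30047,.98053,-.91374],[.16138,.16951,-.29017,2.36545,1.16516,.26049,-1.43894],[.76614,.49463,-.82712,2.41489,1.83588,.50579,-1.81235]])
P=np.array([[.18448,-.59682,.23074],[.5313,.1343,.2608],[.542,.1763,.2184],[.49,-.0703,.2156],[.4658,-.1448,.1179]])
E=np.array([[-3.1405,0,.29982],[-3.141,-.002,1.343],[3.136,-.003,1.344],[2.604,.016,1.33],[2.66,.099,1.385]])
def fk(q,s,L):
    d1,l1,l2,l3,a=L; z=np.zeros(3);R=Ro.identity()
    R=R*Ro.from_rotvec([0,0,s[0]*q[0]]);p=np.array([0,0,d1])
    R=R*Ro.from_rotvec([0,s[1]*q[1],0]);R=R*Ro.from_rotvec([0,0,s[2]*q[2]]);p=p+R.apply([0,0,l1])
    R=R*Ro.from_rotvec([0,s[1]*q[3],0]);R=R*Ro.from_rotvec([0,0,s[4]*q[4]]);p=p+R.apply([0,0,l2])
    R=R*Ro.from_rotvec([0,s[1]*q[5],0]);R=R*Ro.from_rotvec([0,0,s[6]*q[6]]);p=p+R.apply([a,0,l3])
    return p,R*Ro.from_rotvec([0,0,L_yaw])
L_yaw=-np.pi/2
def fitall():
    best=None
    for s1,s3,s5,s7 in itertools.product((1,-1),repeat=4):
        s=[s1,1,s3,1,s5,1,s7]
        def f(L):
            r=[]
            for q,p,e in zip(Q,P,E):
                pp,R=fk(q,s,L); r+=list(pp-p)+list(.2*(R.inv()*Ro.from_euler('xyz',e)).as_rotvec())
            return r
        o=least_squares(f,[.36,.4,.4,.25,0])
        if best is None or o.cost<best[0]: best=(o.cost,s,o.x,o.fun)
    return best
E
python3 - <<'E'
from k import *
np.set_printoptions(precision=4,suppress=True)
b=fitall(); print(b[0],b[1],b[2]); print(b[3].reshape(-1,6))
E
```

```text
0.2611233306316954 [-1, 1, -1, 1, -1, 1, 1] [0.1166 0.6488 0.3715 0.2717 0.0235]
[[ 0.0476  0.0259 -0.0179  0.      0.     -0.5832]
 [-0.0079  0.0056 -0.0061  0.0003  0.0003 -0.3053]
 [ 0.0058  0.0051 -0.0063  0.     -0.     -0.2627]
 [-0.0198  0.0468  0.0154 -0.0001 -0.0001 -0.0527]
 [ 0.0327  0.0132  0.0149  0.0001 -0.      0.0967]]
```

```bash
python3 - <<'E'
s=open('k.py').read()
s=s.replace("d1,l1,l2,l3,a=L","d1,l1,l2,l3,a,b1,b2,c=L").replace("R.apply([0,0,l1])","R.apply([b1,0,l1])").replace("R.apply([0,0,l2])","R.apply([b2,0,l2])").replace("p=np.array([0,0,d1])","p=np.array([0,0,d1])+R.apply([c,0,0])").replace("L_yaw=-np.pi/2","L_yaw=np.pi/2").replace(".25,0])",".25,0,0,0,0])")
open('k.py','w').write(s)
E
python3 - <<'E'
from k import *
np.set_printoptions(precision=4,suppress=True)
b=fitall(); print(b[0],b[1],b[2]); print(b[3].reshape(-1,6))
E
```

```text
0.0016874469026659329 [-1, 1, -1, 1, -1, 1, -1] [ 0.3663  0.5167  0.4887  0.3691 -0.056  -0.1363  0.0248  0.0336]
[[ 0.0518  0.0108  0.0054 -0.      0.      0.    ]
 [-0.0038  0.0006 -0.0083 -0.      0.0004 -0.0004]
 [-0.004  -0.0048 -0.0005  0.      0.      0.0001]
 [-0.0033  0.0031 -0.0121 -0.     -0.0001  0.    ]
 [ 0.0047  0.0005  0.0155  0.     -0.      0.0001]]
```

```bash
python3 - <<'E'
s=open('k.py').read()
i=s.index("def fk"); j=s.index("L_yaw=")
s=s[:i]+'''S=[-1,1,-1,1,-1,1,-1]
def fk(q,L):
    R=Ro.identity();p=np.zeros(3)
    for i in range(7):
        R=R*Ro.from_rotvec(np.array([0,0,-q[i]] if i%2==0 else [0,q[i],0])); p=p+R.apply(L[i])
    return p,R*Ro.from_rotvec([0,0,np.pi/2])
L0=np.zeros((7,3));L0[[0,2,4,6],2]=[.36,.4,.4,.3]
Q=np.vstack([Q,[[.63,.36,-.43,1.75,.17,1.07,-.06],[.48,.29,-.48,1.85,.16,1.04,-.27]]]);P=np.vstack([P,[[.4955,-.215,.2811],[.4872,-.103,.2814]]])
Wt=np.array([1,1,1,.5,.3,.3,.3])
def fit(lam=.01):
    m=np.zeros((7,3),bool); m[[0,2,4],:]=1; m[6,2]=1; m[5,0]=1
    def u(x): L=np.zeros((7,3)); L[m]=x; return L
    f=lambda x: np.r_[np.concatenate([w*(fk(q,u(x))[0]-p) for q,p,w in zip(Q,P,Wt)]), lam*(x-L0[m])]
    o=least_squares(f,L0[m]); return u(o.x),o.fun
'''
open('k.py','w').write(s)
E
python3 - <<'E'
from k import *
np.set_printoptions(precision=4,suppress=True)
for lam in (.003,.01,.03): L,r=fit(lam); print(L,'\n',r[:21].reshape(-1,3)*1e3)
E
```

```text
[[ 0.0004 -0.0213  0.3198]
 [ 0.      0.      0.    ]
 [ 0.0017 -0.0378  0.5283]
 [ 0.      0.      0.    ]
 [-0.0003  0.      0.4198]
 [ 0.0006  0.      0.    ]
 [ 0.      0.      0.3261]] 
 [[ 0.0619  0.0421 -0.0437]
 [ 0.065   0.1964  0.0983]
 [-0.0252  0.2126  0.02  ]
 [ 0.0039 -0.0092 -0.0038]
 [-0.0409 -0.0356  0.0053]
 [-0.3379 -0.4407 -0.3128]
 [-0.5059 -0.8582  0.0665]]
[[ 0.0009 -0.0214  0.3201]
 [ 0.      0.      0.    ]
 [ 0.002  -0.0377  0.5272]
 [ 0.      0.      0.    ]
 [-0.0002  0.      0.4195]
 [ 0.0005  0.      0.    ]
 [ 0.      0.      0.3254]] 
 [[ 0.0574  0.074  -0.0558]
 [ 0.1095  0.2     0.0863]
 [-0.0671  0.2117  0.0484]
 [ 0.0378 -0.0215 -0.0113]
 [-0.1    -0.0265  0.0375]
 [-0.3098 -0.457  -0.324 ]
 [-0.4561 -0.8796  0.0555]]
[[ 0.0048 -0.0223  0.3235]
 [ 0.      0.      0.    ]
 [ 0.004  -0.0369  0.5186]
 [ 0.      0.      0.    ]
 [ 0.0007  0.0001  0.4179]
 [ 0.0002  0.      0.    ]
 [ 0.      0.      0.3204]] 
 [[ 0.0221  0.3206 -0.1302]
 [ 0.4535  0.2291 -0.0208]
 [-0.3997  0.2054  0.269 ]
 [ 0.3155 -0.121  -0.0688]
 [-0.5618  0.0566  0.29  ]
 [-0.0905 -0.5839 -0.4171]
 [-0.0711 -1.0463 -0.0419]]
```

```bash
cat >> k.py <<'E'
L,_=fit(.003)
Rr=Ro.from_euler('xyz',[0,-.65,-.2255]); o=np.array([.5077,-.206,.065]); M=Rr.as_matrix()
Rt=Ro.from_matrix(np.c_[M[:,1],M[:,0],-M[:,2]])
def ik(p,R,q0,w=0.0,mar=.02):
    f=lambda q: np.r_[10*(fk(q,L)[0]-p),3*(fk(q,L)[1].inv()*R).as_rotvec(),w*(q-q0)]
    s=least_squares(f,np.clip(q0,lo+mar+.001,hi-mar-.001),bounds=(lo+mar,hi-mar)); return s.x,np.linalg.norm(s.fun[:6])
E
python3 - <<'E'
from k import *
np.set_printoptions(precision=2,suppress=True,linewidth=150)
q=probe_bus.observe()['qpos'];print(q)
rng=np.random.default_rng(0)
for n,x,h,a in [("pre",0,.06,0),("seat",0,.016,0),("pre",0,.06,np.pi),("seat",0,.016,np.pi),("knob0",.085,.027,.34),("knob1",.085,.027,1.57),("knob0",.085,.027,.34-np.pi),("knob1",.085,.027,1.57-np.pi)]:
    S=[]
    for k in range(25):
        s,e=ik(o+M@[x,0,h],Rt*Ro.from_rotvec([0,0,a]),q if k==0 else rng.uniform(lo,hi))
        if e<1e-3: S.append(s)
    S=np.array(S); print(n,a,len(S)); 
    if len(S): print(S[np.argsort(S[:,4])][:: max(1,len(S)//5)])
E
```

```text
[ 0.78  0.51 -0.84  2.42  1.84  0.51 -1.81]
pre 0 0
seat 0 9
[[ 1.27  1.04 -1.32  2.4   2.14  0.95 -1.68]
 [ 1.25  1.01 -1.28  2.4   2.16  0.91 -1.71]
 [ 1.17  0.89 -1.13  2.41  2.25  0.78 -1.87]
 [ 1.16  0.87 -1.11  2.41  2.26  0.77 -1.9 ]
 [ 1.15  0.86 -1.1   2.41  2.27  0.76 -1.91]
 [ 1.14  0.85 -1.08  2.41  2.28  0.75 -1.93]
 [ 1.07  0.79 -0.98  2.41  2.35  0.69 -2.03]
 [ 1.06  0.79 -0.97  2.41  2.36  0.69 -2.05]
 [ 1.06  0.79 -0.97  2.41  2.36  0.69 -2.05]]
pre 3.141592653589793 0
seat 3.141592653589793 16
[[ 1.26  1.03 -1.31  2.4   2.14  0.93  1.45]
 [ 1.1   0.82 -1.02  2.41  2.32  0.72  1.15]
 [ 1.07  0.79 -0.97  2.41  2.36  0.69  1.1 ]
 [ 1.06  0.79 -0.97  2.41  2.36  0.69  1.09]
 [ 1.06  0.79 -0.97  2.41  2.36  0.69  1.09]
 [ 1.06  0.79 -0.97  2.41  2.36  0.69  1.09]]
knob0 0.34 19
[[ 1.29  1.01 -1.46  2.24  1.89  0.94 -1.77]
 [ 1.08  0.68 -1.03  2.25  2.02  0.53 -2.09]
 [ 0.88  0.57 -0.75  2.26  2.23  0.38 -2.38]
 [ 0.18  0.49  0.15  2.29  3.51  0.3   2.48]
 [-0.12  0.56  0.54  2.31  3.89  0.44  2.03]
 [-0.31  0.68  0.83  2.31  4.07  0.62  1.8 ]
 [-0.52  1.18  1.39  2.32  4
[... 156 characters left out ...]
.35  1.05]
 [-0.09  0.55  0.51  2.3   3.87  0.43  0.83]
 [-0.5   1.02  1.26  2.32  4.19  1.04  0.28]]
knob0 -2.8015926535897933 17
[[ 1.24  0.88 -1.31  2.24  1.91  0.77  1.27]
 [ 1.08  0.68 -1.03  2.25  2.02  0.54  1.05]
 [ 0.8   0.54 -0.64  2.26  2.34  0.34  0.63]
 [ 0.48  0.48 -0.24  2.28  2.92  0.26 -0.02]
 [ 0.1   0.5   0.25  2.3   3.62  0.33 -0.79]
 [-0.33  0.69  0.86  2.31  4.08  0.64 -1.37]]
knob1 -1.571592653589793 16
[[ 1.29  1.02 -1.46  2.24  1.89  0.94  0.14]
 [ 0.86  0.56 -0.71  2.26  2.27  0.37 -0.51]
 [ 0.8   0.54 -0.64  2.26  2.34  0.34 -0.6 ]
 [ 0.72  0.52 -0.54  2.26  2.47  0.31 -0.74]
 [ 0.23  0.48  0.08  2.29  3.42  0.29 -1.8 ]
 [-0.2   0.6   0.66  2.31  3.98  0.51 -2.45]]
```

Run:
```python
from k import *
np.set_printoptions(precision=2,suppress=True,linewidth=150)
q=probe_bus.observe()['qpos'];rng=np.random.default_rng(1)
seeds=[q,[1.1,.82,-1.02,2.4,2.3,.72,-1.9],[.7,.5,-.5,2.4,2.6,.4,-2.0],[.2,.5,.1,2.4,3.4,.3,-2.4],[.9,.6,-.9,2.4,2.0,.6,-1.9],[1.27,1.04,-1.32,2.4,2.14,.95,-1.68]]
for h in (.016,.025,.035,.045,.055,.07):
  for d in (0,.05,.1,.15,.2,.25,.3,.35):
    R=Rt*Ro.from_rotvec([d,0,0]); b=min((ik(o+M@[0,0,h],R,np.array(s),mar=.008) for s in seeds),key=lambda t:t[1])
    if b[1]<2e-3: print(h,d,b[0]);break
  else: print(h,"none")
```

```text
0.016 0 [ 1.12  0.84 -1.06  2.41  2.29  0.74 -1.95]
0.025 0 [ 1.17  0.85 -1.12  2.42  2.24  0.76 -1.89]
0.035 0.05 [ 1.3   0.99 -1.37  2.39  1.99  0.91 -1.6 ]
0.045 0.05 [ 1.14  0.73 -1.08  2.41  2.14  0.63 -1.87]
0.055 0.05 [ 1.11  0.66 -1.02  2.42  2.18  0.57 -1.94]
0.07 0.1 [ 0.8   0.46 -0.6   2.42  2.41  0.3  -2.27]
```

```bash
cat >> k.py <<'E'
def hang(hh,d,dx=0,dy=0):
    R=Rt*Ro.from_rotvec([d,0,0]); go(o+M@[dx,dy,hh]-R.apply([-.0017,0,.016]),R)
def where():
    ob=probe_bus.observe();p,R=tool(); org=M.T@(p+R.apply([-.0017,0,.016])-o)
    print("holder in rack mm",(org*1e3).round(1),"tilt",(Rt.inv()*R).as_rotvec().round(3),"q",ob['qpos'].round(2),"F",ob['force'].round(1))
E
python3 -c "
from k import *
where();hang(.05,.1);hang(.04,.1)"
```

```text
holder in rack mm [-17.9  44.6  57.7] tilt [ 0.173 -0.062 -0.082] q [ 0.78  0.51 -0.84  2.42  1.84  0.51 -1.81] F [ -5.   -3.5 -10.9]
shift [-0.0465  0.0145  0.0076] rot [-0.0729  0.0664  0.079 ] rows 1.0
shift [-0.0459  0.0162  0.0174] rot [-0.0729  0.0664  0.079 ] rows 1.0
```

```bash
python3 nudge.py '[[0.01,-0.012,0.004,0.002,-0.02,0.02,0.02],[0.01,-0.024,0.008,0.004,-0.04,0.04,0.04],[0.01,-0.036,0.012,0.006,-0.06,0.055,0.06],[0.01,-0.0465,0.0145,0.0076,-0.073,0.066,0.079],[0.01,-0.0465,0.0145,0.0076,-0.073,0.066,0.079]]'; python3 -c "
from k import *
where();hang(.05,.1);hang(.04,.1)"
```

```text
clock: 6.9
position: [0.4732, -0.1941, 0.1232]
tool_rot: [2.585, 0.003, 1.346]
force: [-0.7, 0.8, -4.4]
grip_width: 0.019
finger_force: 60.8
holder in rack mm [ 4.8  2.1 52.3] tilt [ 0.093 -0.002 -0.002] q [ 1.01  0.54 -0.88  2.4   2.1   0.41 -1.93] F [-0.7  0.8 -4.4]
shift [-0.0021 -0.0045  0.0028] rot [0.0067 0.0019 0.0019] rows 1.0
shift [-0.0021 -0.0035  0.0127] rot [0.0067 0.0019 0.0019] rows 1.0
```

```bash
python3 nudge.py '[[0.01,-0.002,-0.004,0.008,0.003,0,0],[0.01,-0.002,-0.003,0.016,0.003,0,0],[0.01,-0.002,-0.002,0.024,0.003,0,0],[0.01,-0.002,-0.002,0.024,0.003,0,0]]'
python3 - <<'E'
from k import *
where();hang(.028,.1);hang(.01,.05)
im,c=snap("wrist","w6"); p,R=tool()
hole=p+R.apply([-.0017+.055,0,.011]); q=proj(c,hole); tip=o+M@[0,.055,.022]; print(q,proj(c,tip))
x,y=int(q[0])-50,int(q[1])-38; print(x,y)
cv2.imwrite("pics/w6c.png",cv2.convertScaleAbs(cv2.resize(im[max(y,0):y+75,x:x+100],(800,600),interpolation=cv2.INTER_CUBIC),alpha=1.6))
E
```

```text
clock: 7.4
position: [0.4846, -0.1977, 0.1014]
tool_rot: [2.587, 0.002, 1.348]
force: [-1.4, -0.5, -4.4]
grip_width: 0.0191
finger_force: 60.7
holder in rack mm [ 1.1  1.2 27.8] tilt [ 0.096 -0.    -0.003] q [ 0.99  0.62 -0.88  2.38  2.14  0.47 -1.94] F [-1.4 -0.5 -4.4]
shift [-0.0012 -0.0011 -0.0001] rot [0.0045 0.0003 0.0032] rows 1.0
shift [-0.0012 -0.0002  0.0178] rot [-0.0455  0.0002  0.0032] rows 1.0
[313.31661751 180.46429035] [312.59377875 179.02057349]
263 142
```

View pics/w6c.png

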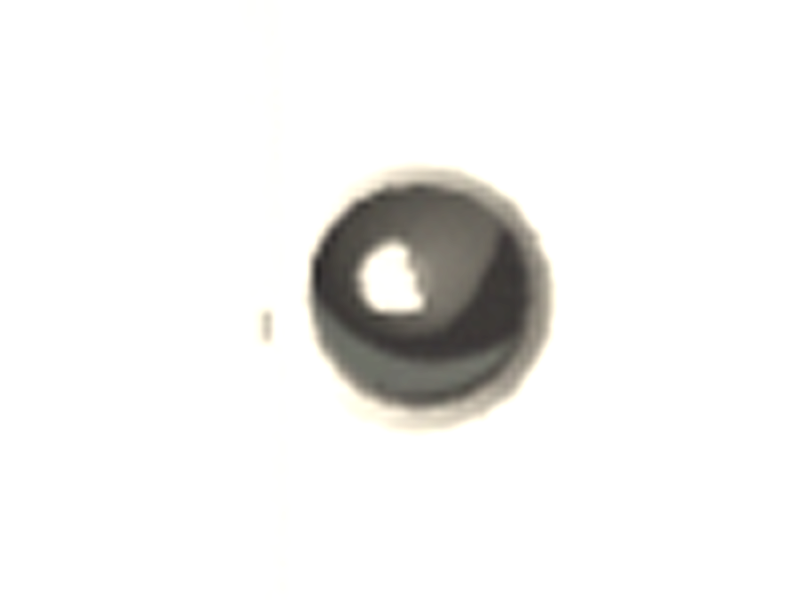

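The picture shows the left hole rim centred at about (432,299) in the crop, with the lit pin tip inside it at about (392,277). The pin is within the hole's reach, so I'll compute the residual shift.

Run:
```python
from k import *
c=json.load(open("pics/w6.json")); p,R=tool()
def at(px,zt):
    e,d=ray(c,px); e=R.inv().apply(e-p); d=R.inv().apply(d); return e+d*(zt-e[2])/d[2]
h=at((263+432/8,142+299/8),.011); t=at((263+392/8,142+277/8),.011+.0108)
ax=R.inv().apply(-M[:,2]); m=t+ax*(.0135-t[2])/ax[2]
print("hole",h*1e3,"tip",t*1e3,"pin line at plate",m*1e3,"diff",(m-h)*1e3, ax)
where(); hang(.012,.06,dx=-.0015)
```

```text
hole [53.72152113  1.42644923 11.        ] tip [53.20883001 -0.59282989 21.8       ] pin line at plate [53.20776488 -1.38708246 13.5       ] diff [-0.51375625 -2.8135317   2.5       ] [1.27745083e-04 9.52579276e-02 9.95452616e-01]
holder in rack mm [ 1.1  1.1 28.1] tilt [ 0.095 -0.    -0.003] q [ 0.99  0.62 -0.88  2.38  2.14  0.47 -1.94] F [ 0.3  0.3 -4.2]
shift [-0.0011 -0.0016  0.0163] rot [-0.0354  0.0004  0.0034] rows 1.0
```

```bash
python3 nudge.py '[[0.01,-0.0005,-0.0028,0,0,0,0.003],[0.01,-0.0005,-0.0025,0.005,0,0,0.003],[0.01,-0.0005,-0.0021,0.01,-0.02,0,0.003],[0.01,-0.0005,-0.0018,0.016,-0.035,0,0.003],[0.01,-0.0005,-0.0018,0.016,-0.035,0,0.003]]'; python3 -c "
from k import *
where();hang(.004,.02,dx=-.0017,dy=.0006);hang(-.001,.0,dx=-.0017,dy=.0006)"
```

```text
clock: 8.07
position: [0.4908, -0.2002, 0.087]
tool_rot: [2.552, 0.0, 1.345]
force: [-0.2, 0.5, -4.0]
grip_width: 0.0193
finger_force: 60.8
holder in rack mm [-1.8  0.1 12.3] tilt [ 0.06  -0.001  0.   ] q [ 1.02  0.7  -0.92  2.39  2.24  0.57 -2.  ] F [-0.2  0.5 -4. ]
shift [ 0.0005 -0.0001  0.0083] rot [-0.0404  0.0008 -0.0004] rows 1.0
shift [ 0.0005 -0.0001  0.0133] rot [-0.0604  0.0008 -0.0004] rows 1.0
```

On the pins with no contact force. I'll continue down to the face, squaring up.

```bash
python3 nudge.py '[[0.01,0,-0.0003,0.004,-0.02,0,0],[0.01,0,-0.0001,0.008,-0.04,0,0],[0.01,0,-0.0001,0.0105,-0.055,0,0],[0.01,0,-0.0001,0.0125,-0.06,0,0],[0.01,0,-0.0001,0.0125,-0.06,0,0]]'; python3 -c "
from k import *
where();hang(-.001,.0,dx=-.0017,dy=.0006)"
```

```text
clock: 8.7
position: [0.4972, -0.2019, 0.0771]
tool_rot: [2.492, 0.002, 1.345]
force: [-7.6, -0.0, 4.3]
grip_width: 0.0189
finger_force: 62.6
holder in rack mm [-1.5 -0.1  0.4] tilt [ 0.    -0.002 -0.001] q [ 1.06  0.79 -0.97  2.42  2.37  0.69 -2.06] F [-7.6 -0.   4.3]
shift [ 0.0006 -0.0002  0.0014] rot [-0.0001  0.0017  0.0007] rows 1.0
```

```bash
python3 nudge.py '[[0.01,0,0,0.0008,0,0,0],[0.045,0,0,0.0008,0,0,0],[0.045,0,0,0,0,0,0],[0.045,0,0,0,0,0,0]]'; python3 -c "
from k import *
where()"
```

```text
clock: 9.2
position: [0.4979, -0.2019, 0.0773]
tool_rot: [2.491, 0.001, 1.345]
force: [0.1, -0.3, 0.1]
grip_width: 0.0452
finger_force: 0.0
holder in rack mm [-0.9  0.1  0.2] tilt [-0.001 -0.001 -0.001] q [ 1.06  0.79 -0.97  2.41  2.37  0.69 -2.06] F [ 0.1 -0.3  0.1]
```

The holder is released with no residual force. I'll retreat along the normal, tilting slightly for reach.

```bash
python3 nudge.py '[[0.045,0,0,-0.01,0.01,0,0],[0.045,0,0,-0.02,0.03,0,0],[0.045,0,0,-0.03,0.05,0,0],[0.045,0,0,-0.045,0.07,0,0],[0.045,0,0.003,-0.06,0.08,0,0]]'
cat >> k.py <<'E'
dX,dY=-.0017,.0006
def knob(h,a,d=0): 
    R=Rt*Ro.from_rotvec([d,0,0])*Ro.from_rotvec([0,0,a]); go(o+M@[.085+dX,dY,h],R)
def kw():
    ob=probe_bus.observe();p,R=tool(); rv=(Rt.inv()*R); x=rv.as_matrix()[:,0]
    print("tcp in rack mm",((M.T@(p-o))*1e3-[85+dX*1e3,dY*1e3,0]).round(1),"a",np.arctan2(x[1],x[0]).round(3),"ztilt",rv.apply([0,0,1]).round(3),"q",ob['qpos'].round(2),"F along z out",(M.T@ob['force']).round(1),"Mz",(M.T@ob['moment']).round(2),ob['grip_width'],ob['clock'])
E
python3 -c "
from k import *
where();kw();
for a in (-.9,-1.8,.34-np.pi): knob(.085,a)
np.set_printoptions(precision=2,suppress=True)
q=probe_bus.observe()['qpos']
for a in (0,-.7,-1.4,-2.1,.34-np.pi): s=ik(o+M@[.0833,0,.085],Rt*Ro.from_rotvec([0,0,a]),q,w=.001);q=s[0];print(a,s)
"
```

```text
clock: 9.82
position: [0.4641, -0.1938, 0.1276]
tool_rot: [2.572, 0.001, 1.345]
force: [-0.3, 0.5, 0.0]
grip_width: 0.045
finger_force: 0.0
holder in rack mm [ 0.6  0.4 61.2] tilt [ 0.08  -0.001 -0.   ] q [ 1.06  0.54 -0.93  2.42  2.12  0.43 -1.95] F [-0.3  0.5  0. ]
tcp in rack mm [-81.4   1.5  77.2] a -0.0 ztilt [-0.001 -0.08   0.997] q [ 1.06  0.54 -0.93  2.42  2.12  0.43 -1.95] F along z out [-0.3  0.4  0.3] Mz [-0.01  0.62  0.07] 0.04498901268839733 9.825
shift [-0.0016  0.0805 -0.0143] rot [-0.0751 -0.035  -0.8992] rows 5.0
shift [-0.0016  0.0805 -0.0143] rot [-0.0581 -0.0713 -1.7986] rows 10.0
shift [-0.0016  0.0805 -0.0143] rot [-0.0208 -0.1119 -2.7992] rows 15.0
0 (array([ 1.02,  0.45, -0.88,  2.31,  2.03,  0.32, -1.86]), np.float64(4.0768184118055626e-07))
-0.7 (array([ 0.86,  0.39, -0.67,  2.32,  2.24,  0.24, -1.4 ]), np.float64(6.170649208387456e-07))
-1.4 (array([ 0.71,  0.36, -0.49,  2.32,  2.49,  0.2 , -0.98]), np.float64(4.363830534992107e-07))
-2.1 (array([ 0.59,  0.35, -0.35,  2.33,  2.75,  0.18, -0.55]), np.float64(1.3175131891663075e-06))
-2.8015926535897933 (array([ 0.59,  0.35, -0.35,  2.33,  2.75,  0.18,  0.15]), np.float64(1.1788532426588267e-05))
```

```bash
python3 nudge.py '[[0.045,0,0.016,-0.002,-0.015,-0.007,-0.18],[0.045,0,0.032,-0.004,-0.03,-0.014,-0.36],[0.045,0,0.048,-0.006,-0.045,-0.021,-0.54],[0.045,-0.001,0.064,-0.006,-0.06,-0.028,-0.72],[0.045,-0.0016,0.08,-0.006,-0.075,-0.035,-0.9]]'; python3 -c "
from k import *
kw();
for a in (-1.8,.34-np.pi): knob(.075,a)
"
```

```text
clock: 10.45
position: [0.5269, -0.2098, 0.176]
tool_rot: [2.702, 0.498, 2.139]
force: [0.7, -0.2, -0.3]
grip_width: 0.0455
finger_force: 0.0
tcp in rack mm [-0.5  0.  76.6] a -0.907 ztilt [0.    0.001 1.   ] q [ 0.83  0.41 -0.64  2.31  2.3   0.26 -1.26] F along z out [ 0.4 -0.1 -0.7] Mz [0.01 0.66 0.01] 0.04547603435952611 10.45
shift [-0.0004  0.0003  0.0016] rot [ 4.000e-04  1.200e-03 -8.931e-01] rows 5.0
shift [-0.0004  0.0003  0.0016] rot [-2.0000e-04  1.4000e-03 -1.8946e+00] rows 11.0
```

```bash
python3 nudge.py '[[0.045,0,0,0,0,0,-0.18],[0.045,0,0,0,0,0,-0.36],[0.045,0,0,0,0,0,-0.54],[0.045,0,0,0,0,0,-0.72],[0.045,0,0,0,0,0,-0.9]]';python3 nudge.py '[[0.045,0,0,0,0,0,-0.18],[0.045,0,0,0,0,0,-0.36],[0.045,0,0,0,0,0,-0.54],[0.045,0,0,0,0,0,-0.72],[0.045,0,0,0,0,0,-0.9]]'; python3 nudge.py '[[0.045,0,0,0,0,0,-0.08],[0.045,0,0,0,0,0,-0.08]]'
python3 - <<'E'
from k import *
kw();knob(.03,.34-np.pi)
im,c=snap("wrist","w7")
a=cv2.convertScaleAbs(im,alpha=1.5); cv2.imwrite("pics/w7b.png",a)
for r in (.015,): pass
print([proj(c,o+M@np.array(v)) for v in ([.085+dX,dY,.05],[.085+dX-.0229,dY-.064,.017],[-.001,0,.045])])
E
```

```text
clock: 11.08
position: [0.5264, -0.2097, 0.1756]
tool_rot: [-2.966, 0.63, -3.074]
force: [0.8, -0.2, 0.3]
grip_width: 0.0452
finger_force: 0.0
clock: 11.7
position: [0.5263, -0.2098, 0.1756]
tool_rot: [-2.538, 0.258, -2.151]
force: [-0.2, 0.1, 0.4]
grip_width: 0.045
finger_force: 0.0
clock: 11.95
position: [0.5265, -0.2097, 0.1755]
tool_rot: [-2.523, 0.216, -2.088]
force: [-0.1, -0.2, 0.5]
grip_width: 0.0451
finger_force: 0.0
tcp in rack mm [-1.1 -0.  76.4] a -2.78 ztilt [-0.     0.001  1.   ] q [ 0.48  0.36 -0.21  2.33  3.    0.19 -0.14] F along z out [ 0.3 -0.3  0.4] Mz [0.05 0.65 0.01] 0.04506607544475547 11.95
shift [-0.0004 -0.001   0.0464] rot [-0.0005  0.0001 -0.0211] rows 1.0
[array([313.98559593, 288.08517394]), array([311.66472615, 133.74687376]), array([487.28213098, 222.15672202])]
```

View pics/w7b.png

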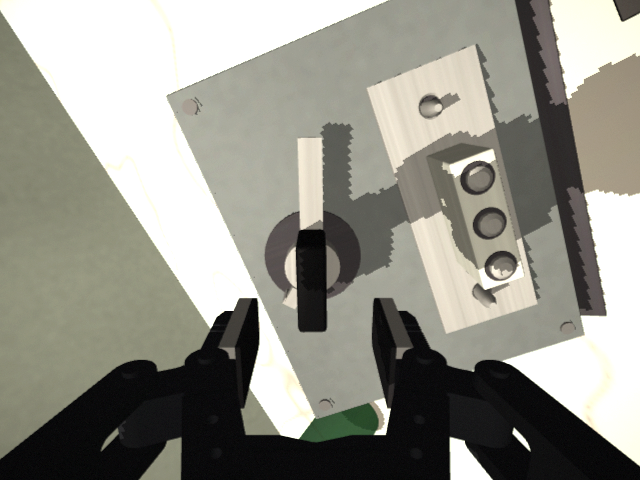

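The view shows the holder hung with both pins through its holes, at (430,105) and (484,294). The bar is at column 312 and the tab end at (310,138), aligned with the tool. I'll descend and grip.

```bash
python3 nudge.py '[[0.045,0,-0.0015,0.015,0,0,0],[0.045,0,-0.0015,0.03,0,0,0],[0.045,0,-0.0015,0.0465,0,0,0],[0.045,0,-0.0015,0.0465,0,0,0]]' 40; python3 -c "
from k import *
kw()"; python3 nudge.py '[[0.005,0,0,0,0,0,0],[0.005,0,0,0,0,0,0],[0.005,0,0,0,0,0,0],[0.005,0,0,0,0,0,0]]' 40;  python3 -c "
from k import *
kw()"
```

```text
clock: 12.5
position: [0.5552, -0.2168, 0.1369]
tool_rot: [-2.526, 0.215, -2.089]
force: [0.4, 0.4, 0.5]
grip_width: 0.0454
finger_force: 0.0
tcp in rack mm [-0.9 -0.5 27.8] a -2.78 ztilt [ 0.    -0.002  1.   ] q [ 0.45  0.48 -0.19  2.28  3.    0.26 -0.13] F along z out [0.6 0.4 0.2] Mz [ 0.01  0.64 -0.02] 0.04536671450659549 12.5
clock: 13.0
position: [0.5551, -0.2173, 0.1392]
tool_rot: [-2.522, 0.215, -2.088]
force: [-1.2, -1.1, 3.3]
grip_width: 0.0131
finger_force: 42.0
tcp in rack mm [ 0.4 -1.  29.5] a -2.781 ztilt [-0.001  0.001  1.   ] q [ 0.45  0.48 -0.19  2.28  3.    0.26 -0.13] F along z out [ 1.3 -1.3  3.2] Mz [-0.21  0.52  0.05] 0.01314343803862909 13.0
```

```bash
python3 nudge.py '[[0.005,0,0,0.003,0,0,0],[0.005,0,0,0.006,0,0,0],[0.005,0,0,0.0065,0,0,0],[0.005,0,0,0.0065,0,0,0]]';  python3 -c "
from k import *
kw()"
```

```text
clock: 13.5
position: [0.5588, -0.2181, 0.1342]
tool_rot: [-2.522, 0.215, -2.088]
force: [-18.2, 4.2, 26.2]
grip_width: 0.0131
finger_force: 46.1
tcp in rack mm [ 0.4 -1.  23.3] a -2.781 ztilt [-0.001  0.001  1.   ] q [ 0.45  0.49 -0.19  2.28  3.    0.27 -0.12] F along z out [ 1.   0.1 32.1] Mz [-0.12  0.35 -0.07] 0.013106242047874127 13.5
```

```bash
python3 nudge.py '[[0.005,0,0,-0.0005,0,0,0.05],[0.005,0,0,-0.0005,0,0,0.18],[0.005,0,0,-0.0005,0,0,0.32],[0.005,0,0,-0.0005,0,0,0.46],[0.005,0,0,-0.0005,0,0,0.6]]';  python3 -c "
from k import *
kw()"
```

```text
clock: 14.12
position: [0.5583, -0.2174, 0.1339]
tool_rot: [-2.733, 0.521, -2.651]
force: [-11.7, 4.6, 15.0]
grip_width: 0.0131
finger_force: 44.3
tcp in rack mm [-0.3 -0.4 23.5] a -2.177 ztilt [ 0. -0.  1.] q [ 0.57  0.5  -0.34  2.27  2.77  0.28 -0.47] F along z out [-0.9  1.9 19.5] Mz [0.52 0.84 0.08] 0.013149203149127991 14.125
```

Still fully pressed (20 N) and turning freely, so I'll turn the rest.

```bash
python3 nudge.py '[[0.005,0,0,0,0,0,0.14],[0.005,0,0,0,0,0,0.28],[0.005,0,0,0,0,0,0.42],[0.005,0,0,0,0,0,0.54],[0.005,0,0,0,0,0,0.6]]';  python3 -c "
from k import *
kw()"
```

```text
clock: 14.75
position: [0.5583, -0.2165, 0.1338]
tool_rot: [-3.137, 0.649, 2.927]
force: [-12.3, 7.5, 15.3]
grip_width: 0.0131
finger_force: 44.5
tcp in rack mm [-0.5  0.5 23.5] a -1.579 ztilt [ 0.002 -0.001  1.   ] q [ 0.69  0.52 -0.49  2.27  2.55  0.31 -0.82] F along z out [-1.6  4.5 20.5] Mz [1.35 0.9  0.08] 0.01312168654162382 14.75
```

```bash
python3 nudge.py '[[0.005,0,0,-0.002,0,0,0],[0.005,0,0,-0.004,0,0,0],[0.005,0,0,-0.0062,0,0,0],[0.005,0,0,-0.0062,0,0,0]]';  python3 -c "
from k import *
kw()"; python3 nudge.py '[[0.045,0,0,0,0,0,0],[0.045,0,0,0,0,0,0],[0.045,0,0,0,0,0,0]]'; python3 -c "
from k import *
kw()"
```

```text
clock: 15.25
position: [0.5548, -0.2157, 0.1385]
tool_rot: [-3.135, 0.649, 2.93]
force: [-2.6, 5.2, 1.4]
grip_width: 0.0131
finger_force: 42.0
tcp in rack mm [-0.5  0.5 29.4] a -1.582 ztilt [ 0.002 -0.001  1.   ] q [ 0.69  0.51 -0.49  2.27  2.54  0.3  -0.82] F along z out [-2.1  4.4  3.3] Mz [ 1.2   0.92 -0.02] 0.013127878897903228 15.25
clock: 15.62
position: [0.5549, -0.2172, 0.1388]
tool_rot: [-3.134, 0.65, 2.929]
force: [-1.1, -0.0, -1.0]
grip_width: 0.0453
finger_force: 0.0
tcp in rack mm [ 0.  -0.9 29.4] a -1.581 ztilt [-0.  0.  1.] q [ 0.69  0.51 -0.49  2.27  2.54  0.3  -0.82] F along z out [-1.4 -0.3 -0.1] Mz [-0.01  0.64 -0.03] 0.04533019527709717 15.625
```

```bash
python3 nudge.py '[[0.045,0,0,-0.015,0,0,0],[0.045,0,0,-0.03,0,0,0],[0.045,0,0,-0.045,0,0,0],[0.045,0,0,-0.06,0,0,0],[0.045,0,0,-0.06,0,0,0]]'
python3 - <<'E'
from k import *
kw(); im,c=snap("wrist","w8"); g=cv2.cvtColor(im,cv2.COLOR_BGR2GRAY)
K=np.array([.085+dX,dY,0])
def px(v): return proj(c,o+M@v)
# brightness across the tab at r=55 mm, over lateral offsets, at height 17 mm
for r in (35,45,55,62,66,70,74):
    print(r,[int(cv2.getRectSubPix(g,(1,1),tuple(map(float,px(K+[-r/1e3,t/1e3,.017]))))[0,0]) for t in range(-16,17,2)])
for y in (.055,-.055): print("pin tip px",px([dX,y,.022]))
T=cal("top"); im2=viewer.grab_frame("top"); cv2.imwrite("pics/top1.png",im2)
t0=cv2.imread("pics/top0.png"); d=cv2.absdiff(t0,im2).max(2)
for n,(x0,y0,x1,y1) in dict(bottle=(290,110,335,175),gauge=(400,285,440,375),rivet=(180,290,240,400)).items():
    print(n,(d[y0:y1,x0:x1]>40).mean())
E
```

```text
clock: 16.25
position: [0.5196, -0.2092, 0.1874]
tool_rot: [-3.133, 0.651, 2.929]
force: [-0.2, -0.4, -0.3]
grip_width: 0.045
finger_force: 0.0
tcp in rack mm [ 0.6 -1.1 90. ] a -1.581 ztilt [-0.001  0.002  1.   ] q [ 0.72  0.35 -0.49  2.33  2.5   0.19 -0.81] F along z out [-0.2 -0.5 -0.2] Mz [-0.04  0.63  0.03] 0.04503380017861142 16.25
35 [101, 101, 102, 102, 102, 63, 89, 87, 84, 85, 85, 86, 96, 104, 104, 102, 101]
45 [101, 102, 101, 101, 102, 63, 88, 85, 139, 113, 84, 84, 103, 103, 101, 102, 103]
55 [101, 101, 102, 100, 99, 88, 150, 145, 141, 144, 146, 142, 103, 102, 101, 103, 102]
62 [143, 143, 142, 142, 142, 146, 150, 144, 140, 144, 145, 147, 144, 145, 144, 144, 143]
66 [142, 142, 141, 142, 142, 121, 115, 113, 112, 116, 119, 133, 141, 142, 141, 141, 141]
70 [135, 135, 136, 136, 136, 137, 78, 78, 78, 78, 78, 86, 136, 137, 136, 136, 136]
74 [139, 138, 138, 139, 139, 118, 80, 80, 79, 79, 80, 138, 140, 140, 140, 141, 141]
pin tip px [427.14319602  96.613198  ]
pin tip px [207.02596385  94.23938071]
bottle 0.0
gauge 0.7888888888888889
rivet 0.0
```

Run:
```python
from h import *
im=viewer.grab_frame("side"); s=cv2.imread("pics/side0.png")
for i in (s,im): m=i[215:250,375:465].max(2)<35; print(m.sum(),np.argwhere(m).mean(0))
print(probe_bus.observe()['force'],bot.job_done())
```

```text
439 [19.10022779 47.9977221 ]
445 [19.25617978 48.20898876]
the job is handed in; nothing more can be done
[-0.34931126  1.48541694  0.12027927] None
```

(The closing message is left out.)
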